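Collect the turned feet from the lathe's catch tray

TASK

Slide the clear guard over the lathe's catch tray fully open, then move the two finished turned feet from the tray into the wooden tote, one lying flat in each compartment, setting them down gently rather than dropping them, and then slide the guard fully shut again. Leave the plain square offcut in the tray, and leave the tote and the sanding block where they are.

Things in the scene. Friction and masses are not known exactly. Their poses are not given: they have to be found in the camera images.
- lathe: Bench copy lathe with catch tray, fixed. Origin: on the bench under the tray's centre; y points from tray to lathe, x along the tray, z up. Tray inside 310 (x) by 160 mm (y), floor 20 mm above the bench, walls 5 mm thick, tops 65 mm above the bench (+y side: 34 mm lip); rails at the x ends rise to 69 mm. The lathe (560 mm along x, 210 high) stands from y = +310 to +480 mm
- tray_floor (a point): Centre of the tray's floor surface, axes as lathe
- guard (a joint): Travel of the clear sliding guard (m) along the lathe's +y axis: 0 fully shut over the tray, 0.165 fully open, drawn back clear of the tray towards the lathe. Starts shut or a little ajar; stays where it is left; needs about 2 N. Frame 330 x 170 mm, upper face 78 mm above the bench (74 mm over the clear panel)
- guard_grip (a point): Middle of the guard's dark wooden grip bar, 94 mm above the bench. The bar is 70 mm long (lathe x), 14 mm thick (lathe y) and rises 30 mm from the guard frame, from 78 to 108 mm above the bench; it is on the edge away from the lathe, 74 mm before the guard's centre
- foot_a: Finished turned cabinet foot, pale bare wood, 95 mm long, 70 g, lying on its side; twin of foot_b. A square block 32 x 32 x 50 mm (own x -50 to 0), then a round bulging, tapering end (x 0 to +45 mm, greatest diameter 32). Origin: on its underside where block and turned end meet; x along the foot to the turned tip, z up at the start
- foot_b: Finished turned cabinet foot, pale bare wood, 95 mm long, 70 g, lying on its side; twin of foot_a. A square block 32 x 32 x 50 mm (own x -50 to 0), then a round bulging, tapering end (x 0 to +45 mm, greatest diameter 32). Origin: on its underside where block and turned end meet; x along the foot to the turned tip, z up at the start
- foot_a_grip (a point): Middle of foot_a's square block (22 mm from the origin towards the block's end, 16 mm above the underside): 32 mm wide across, a good place to grip. Axes as the foot's
- foot_b_grip (a point): The same on foot_b
- foot_a_mid (a point): Centre line of foot_a above its origin, 16 mm above the underside
- foot_b_mid (a point): The same on foot_b
- offcut: Plain square offcut of the same wood, 55 x 34 x 34 mm, lying in the tray among the feet (long axis x). Stays in the tray. Origin: centre of its underside
- tote: Loose open plywood tote, 250 (x) x 170 (y) x 60 mm high, 1.2 kg, walls and floor 8 mm, split by one wall of full height across its middle into two equal compartments side by side along x, each about 113 (x) x 154 (y) mm inside. Origin: centre of its underside
- tote_cell0 (a point): Centre of the floor surface of the compartment on the tote's -x side, 8 mm above the bench; axes as the tote's, the compartment is long in y
- tote_cell1 (a point): The same for the compartment on the tote's +x side
- sanding_block: Cork sanding block 75 x 34 x 26 mm lying on the bench between the tray and the tote; not to be disturbed. Origin: centre of its underside

How it is judged (in metres and radians):
On the way, in this order (a step that is already met when the one before it is completed fails the run):
1. the guard is slid fully open (to within 20 mm of its stop) (value of joint guard above 0.145 m), for 0.2 s.
2. both feet lie released in the tote, one in each compartment ((((x of foot_a_mid in the frame of tote_cell0 between -0.052 and 0.052 m and y of foot_a_mid in the frame of tote_cell0 between -0.07 and 0.07 m and z of foot_a_mid in the frame of tote_cell0 between 0 and 0.024 m and angle between foot_a's own x axis and vertical between 1.42 and 1.72 rad) and (x of foot_b_mid in the frame of tote_cell1 between -0.052 and 0.052 m and y of foot_b_mid in the frame of tote_cell1 between -0.07 and 0.07 m and z of foot_b_mid in the frame of tote_cell1 between 0 and 0.024 m and angle between foot_b's own x axis and vertical between 1.42 and 1.72 rad)) or ((x of foot_a_mid in the frame of tote_cell1 between -0.052 and 0.052 m and y of foot_a_mid in the frame of tote_cell1 between -0.07 and 0.07 m and z of foot_a_mid in the frame of tote_cell1 between 0 and 0.024 m and angle between foot_a's own x axis and vertical between 1.42 and 1.72 rad) and (x of foot_b_mid in the frame of tote_cell0 between -0.052 and 0.052 m and y of foot_b_mid in the frame of tote_cell0 between -0.07 and 0.07 m and z of foot_b_mid in the frame of tote_cell0 between 0 and 0.024 m and angle between foot_b's own x axis and vertical between 1.42 and 1.72 rad))) and linear speed of each of foot_a, foot_b below 0.02 m/s and contact force between each of foot_a, foot_b and the fingers below 0.1 N), for 0.2 s.
At the end, for the whole second after the job is handed in: Each foot lies at rest, released, flat on the floor of its own tote compartment (one per compartment, within about 8 degrees of level); the guard is shut to within 8 mm; the offcut is still in the tray (all of step 2 and value of joint guard below 0.008 m and x of offcut in the frame of tray_floor between -0.152 and 0.152 m and y of offcut in the frame of tray_floor between -0.082 and 0.082 m and z of offcut in the frame of tray_floor between -0.01 and 0.06 m); the robot touches nothing.
It fails at once if foot_a dropped or thrown: moving faster than 0.65 m/s while not held (a fall of over about 20 mm) (linear speed of foot_a above 0.65 m/s and contact force between foot_a and the fingers below 0.05 N).
It fails at once if foot_b dropped or thrown: moving faster than 0.65 m/s while not held (a fall of over about 20 mm) (linear speed of foot_b above 0.65 m/s and contact force between foot_b and the fingers below 0.05 N).
It fails at once if the tote is shifted by more than 40 mm (distance of tote from where it was at the start of the episode above 0.04 m).
It fails at once if the sanding block is shifted by more than 30 mm (distance of sanding_block from where it was at the start of the episode above 0.03 m).
It fails at once if the offcut is taken out of the tray (not (x of offcut in the frame of tray_floor between -0.152 and 0.152 m and y of offcut in the frame of tray_floor between -0.082 and 0.082 m and z of offcut in the frame of tray_floor between -0.01 and 0.06 m)).
It also fails if it takes over 72 s, if anything falls off the work surface, if the arm or the gripper's body presses on something with over 40 N, if the wrist force passes 120 N, or if a joint passes its speed limit or range.

ROBOT

A 6-joint arm with a two-finger parallel gripper is mounted at the origin on the work surface. World frame = base frame: x ahead of the robot, y to its left, z up, the work surface at z = 0. Lengths are in mm, angles in rad, forces in N, time in s.
With the tool pointing down it reaches from about 350 to 775 mm from the base axis. Payload 7.3 kg.
Tool frame: the origin (TCP) lies on the centre line of the jaws, within the pads' length; the fingertips stand 14 mm ahead of it and the grasp point (between the pads) lies 5 mm behind it; z points along the fingers, y is the line along which they close (so a half turn about z gives the same grasp; the last joint's range is limited). The gripper opens to 92 mm and grips with 3 to 60 N. Pads are 19 mm wide; open, the fingers measure 130 mm over their backs; the gripper's body (75 mm by 190 mm) begins 47 mm behind the grasp point.
Start: joints at [1.074, 0.342, 1.524, -0, 1.275, -0.146], TCP at [180.402, 493.051, 240.741] pointing down, gripper open.
Joint ranges: [-2.53, 2.53], [-0.77, 2.02], [0.04, 2.7], [-1, 4.14], [0.28, 2.66], [-3.11, 3.11]. Speed limits (rad/s): [2.57, 2.57, 3.14, 3.14, 3.14, 3.14].

INTERFACE

Orientations are given as [roll, pitch, yaw] about the fixed x, y, z axes, in that order (R = Rz(yaw) Ry(pitch) Rx(roll)).
In Python, from plant import get_obs, capture, bot, spot_in, trace, pinpoint gives the robot as it stands.
- The arm moves only by the tool play_rows, never from a script. Its argument "rows" is a list of rows, each a list of 2 entries, a list of its own where there are three numbers: the shift along the world's x, y, z in units of 3 cm (1.0 is 3 cm), then the turn, a rotation vector about the world's x, y, z in units of 8 degrees (1.0 is 8 degrees). A call has 1 to 12 rows; each row shifts and turns the commanded pose from where the row before left it; what a row does not reach is not made up. A row lasts 1/8 s, in which the tool goes at most 62.5 mm and 10.7 degrees, less where a joint would pass 70% of its speed; a pose out of reach is approached as far as the arm can. A call with a number of a shift or a turn outside -1 to 1 is refused whole. A call with a gripper value outside its range is refused whole. "hand" is the opening, from -1 (shut) to 1 (fully open), set as the call begins (left out, the last holds). The fingers move at their own pace and stop on an object; the grip force is fixed at half the most. Time passes only in rows, so rows that do not move let the fingers close. It gives the time, the measured TCP pose, the force, the opening and the grip force at its end, in the units of the state.
- get_obs(): the state, without advancing time (a new reading comes with each control period).
- capture(name): name is "scene" or "top" or "wrist"; returns a dict with "frame" (400x640x3 uint8, red, green, blue), "fov_y" (degrees; the focal length in pixels is half the picture's height over the tangent of half this angle, whatever the lens; pixels are square), "cx", "cy" (the principal point, pixels), "rvec" (rotation vector, rad) and "tvec" (3), from world to camera coordinates, as OpenCV has them; the wrist camera has in their place "hand_eye" (4x4, takes a point from camera to tool coordinates, whose origin is the TCP and whose axes are the flange's). Camera axes: x right, y down, z forward; pixel columns grow to the right and rows downward; lengths in mm; the calibration is good to about 2 mm. A picture is of the moment at which its call begins: read the wrist's pose just before it. There is no depth.
- bot.close_job(): hands the job in; it is judged then, once.
Trained networks look in the newest picture that a camera, given by its name, has taken for a name from the list of things; names that differ only in an ending like _2 or _b are one class to them, and where a whole thing is asked for, a point or a joint stands for the part that bears it (a point fixed in the world has none). Each returns a list of dicts, best first, with "p" (0 to 1); they miss things now and then, are a little off and sometimes report something else, mostly with a low value. They report only what shows in the picture. A call takes as long as a camera call.
- spot_in(query, camera): "at" ([row, column] in pixels, amid what is visible of it).
- trace(query, camera): "mask" (400x640 bool, what is visible of it) and "at" ([row, column] in pixels, amid what is visible of it).
- pinpoint(query, camera): "at" ([row, column] in pixels: a listed point, or the origin of a listed thing).
The state is a dict: "time": time; "joint_positions": joint angles; "dq": joint speeds; "tau": joint torques, N m; "tool_pos": TCP position; "tcp_rot": TCP orientation; "contact_force": force on the tool from outside, world axes, zero at the start; "moment": the same for the moment, N m; "grip_width": finger opening in mm; "finger_force": force on a finger pad.
Only numpy, scipy, OpenCV 4.12 (cv2) and the standard library are available. Lean on these libraries where they do the work, as an engineer would, in place of code of your own. Each camera call takes 0.05 s, during which the arm holds its last target. There are 200 camera calls.

## Working session

There is one attempt and no reset: what is moved stays moved. The work goes in short steps, Python scripts to look and compute and a tool call to move; the robot and the scene stay as the last step left them, time stands still between calls to the robot, and variables do not carry over. Pictures are saved under pics/ and viewed, at most 10 in all, crops included, and the job is handed in when it is done.

Besides the shell and the picture viewer there is one more tool, called after "Call:" in YAML: its name, and indented under it one key for each argument. play_rows: Moves the arm, as the interface text tells. Shifts and turns lie within -1 to 1; 1 stands for 3 cm of shift or 8 degrees of turn. Its arguments: {"type":"object","properties":{"rows":{"type":"array"},"hand":{"type":"number"}},"required":["rows"]}

```bash
mkdir -p pics; cat > h.py <<'E'
import numpy as np, cv2
from plant import get_obs, capture, bot, spot_in, trace, pinpoint
from scipy.spatial.transform import Rotation as R
def cam(name):
    o=get_obs(); c=capture(name); f=200/np.tan(np.radians(c["fov_y"])/2)
    if "rvec" in c:
        A=R.from_rotvec(np.ravel(c["rvec"])).as_matrix(); t=np.ravel(c["tvec"])
        Rc=A.T; p=-A.T@t
    else:
        H=np.array(c["hand_eye"]); T=np.eye(4); T[:3,:3]=R.from_euler("xyz",o["tcp_rot"]).as_matrix(); T[:3,3]=o["tool_pos"]
        M=T@H; Rc=M[:3,:3]; p=M[:3,3]
    return dict(f=f,cx=c["cx"],cy=c["cy"],R=Rc,p=p,img=c["frame"])
def ray(k,at,z):
    d=k["R"]@np.array([(at[1]-k["cx"])/k["f"],(at[0]-k["cy"])/k["f"],1]); 
    return k["p"]+d*(z-k["p"][2])/d[2]
def proj(k,P):
    q=k["R"].T@(np.array(P,float)-k["p"]); return np.array([k["cy"]+k["f"]*q[1]/q[2],k["cx"]+k["f"]*q[0]/q[2]])
def save(k,n): cv2.imwrite(f"pics/{n}.png",cv2.cvtColor(k["img"],cv2.COLOR_RGB2BGR))
E
python3 - <<'E'
from h import *
np.set_printoptions(precision=1,suppress=True)
print(get_obs())
Z=dict(lathe=0,tray_floor=20,guard_grip=94,foot_a_grip=36,foot_a_mid=36,offcut=20,tote=0,tote_cell0=8,tote_cell1=8,sanding_block=0)
for n in("top","scene"):
    k=cam(n); save(k,n+"0"); print(n,k["p"])
    for q,z in Z.items():
        for d in pinpoint(q,n)[:3]: print(q,round(d["p"],2),np.array(d["at"]),ray(k,d["at"],z)[:2])
E
```

```text
{'time': 0.0, 'joint_positions': array([ 1.1,  0.3,  1.5, -0. ,  1.3, -0.1]), 'dq': array([-0.,  0., -0., -0., -0., -0.]), 'tau': array([  0. , -43.1, -24.4,   0.1,   0.1,  -0. ]), 'tool_pos': array([180.2, 492.7, 240. ]), 'tcp_rot': array([-3.1, -0. ,  2.8]), 'contact_force': array([ 0.3, -0.4,  0.7]), 'moment': array([ 0., -0.,  0.]), 'finger_force': 0.0, 'grip_width': 91.74693174958894}
top [469.8 -29.6 860.3]
lathe 0.58 [196.2 225.7] [571.7 180.9]
tray_floor 0.54 [183.9 419.6] [ 599.6 -248.2]
guard_grip 0.9 [192.5 236.6] [568.1 136.4]
offcut 0.62 [211.2 412.5] [ 539.4 -231.7]
tote 0.73 [212.3 415.5] [ 538.7 -243.1]
tote_cell0 0.81 [239.5 417.2] [ 478.2 -243.9]
tote_cell0 0.73 [183.7 421.4] [ 601.9 -255.3]
tote_cell1 0.81 [239.5 417.2] [ 478.2 -243.9]
tote_cell1 0.73 [183.7 421.4] [ 601.9 -255.3]
sanding_block 0.69 [211.  315.5] [539.9 -20.3]
scene [1213.1  389.4  731.1]
lathe 0.91 [269.9 405.9] [565.9 179.2]
tote 0.7 [186.4 237.7] [ 540.6 -250.8]
tote_cell0 0.81 [195.9 219.4] [ 595.5 -256.3]
tote_cell0 0.58 [173.  256.5] [ 485.6 -238.8]
tote_cell1 0.81 [195.9 219.4] [ 595.5 -256.3]
tote_cell1 0.58 [173.  256.5] [ 485.6 -238.8]
sanding_block 0.59 [220.7 327.7] [528.4 -18.3]
```

View pics/top0.png

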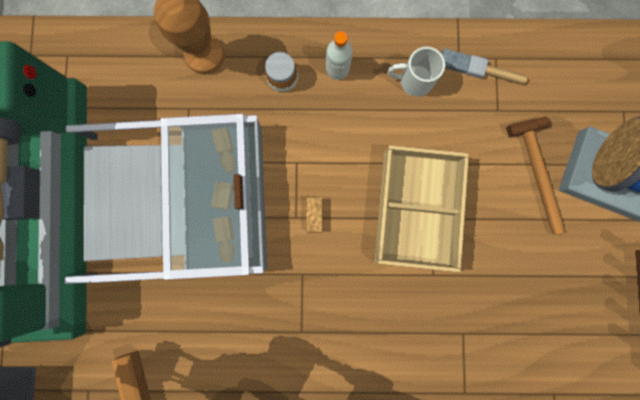

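View pics/scene0.png

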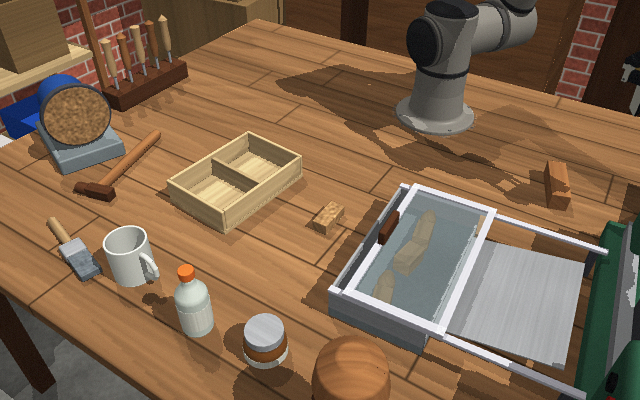

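The top view shows the guard a little ajar (front frame edge at column 243, tray front at 260). The grip bar is at (192,238), and three pale pieces lie under the panel near (140,222), (195,222) and (238,222). The tote is at (208,424) and the cork block at (214,314).

```bash
python3 - <<'E'
from h import *
np.set_printoptions(precision=2,suppress=True)
k=cam("top")
for q,z in(("guard_grip",108),("guard",78),("tote",60),("sanding_block",26)):
    r=trace(q,"top")
    for d in r[:1]:
        m=d["mask"].astype(np.uint8); pts=np.argwhere(m)
        W=np.array([ray(k,p,z)[:2] for p in pts],np.float32)
        print(q,d["p"],len(pts),cv2.minAreaRect(W))
for n,p,z in(("frontL",(115,241),78),("frontR",(274,244),78),("trayL",(116,259),65),("trayR",(273,263),65),("gtop",(176,239),108),("gbot",(208,239),108)):print(n,ray(k,p,z))
o=get_obs();print(o["tcp_rot"],R.from_euler("xyz",o["tcp_rot"]).as_matrix())
b=cv2.resize(cv2.cvtColor(k["img"][100:290,60:330],cv2.COLOR_RGB2BGR),None,fx=2.9,fy=2.9,interpolation=cv2.INTER_CUBIC);cv2.imwrite("pics/c1.png",b)
E
```

```text
guard_grip 0.96 13550 ((560.6982421875, 197.4162139892578), (318.4079895019531, 165.42140197753906), 3.695725202560425)
guard 0.89 13429 ((565.2030639648438, 205.78614807128906), (328.8221435546875, 172.81385803222656), 3.3720552921295166)
tote 0.56 10164 ((544.2559814453125, -241.54339599609375), (178.99070739746094, 249.7747039794922), 84.00055694580078)
sanding_block 0.6 527 ((529.2860107421875, -16.27544593811035), (73.6063232421875, 32.42084884643555), 0.403398722410202)
frontL [732.45 135.3   78.  ]
frontR [406.39 120.53  78.  ]
trayL [734.93  99.99  65.  ]
trayR [407.63  84.52  65.  ]
gtop [599.07 129.59 108.  ]
gbot [535.91 127.86 108.  ]
[3.14 0.   2.79] [[-0.94  0.34  0.  ]
 [ 0.34  0.94  0.  ]
 [-0.    0.   -1.  ]]
```

View pics/c1.png

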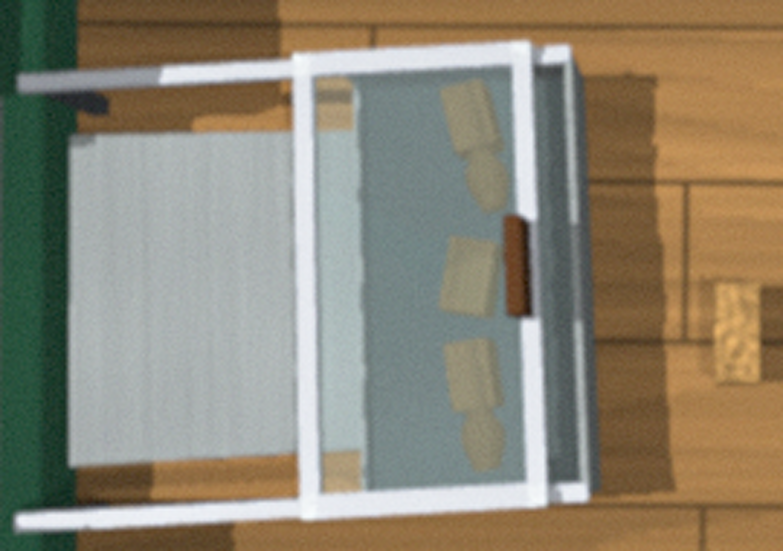

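The crop shows the guard about 27 mm ajar. One foot is at top (block up, tip down, near c1 (475,145)), the offcut is in the middle (470,275) and the other foot is below (475,400). I'll move above the grip bar now.

Call:
play_rows:
  rows:
    - [[1,-1,-0.2],[0,0,0.24]]
    - [[1,-1,-0.2],[0,0,0.24]]
    - [[1,-1,-0.2],[0,0,0.24]]
    - [[1,-1,-0.2],[0,0,0.24]]
    - [[1,-1,-0.2],[0,0,0.24]]
    - [[1,-1,-0.2],[0,0,0.24]]
    - [[1,-1,-0.2],[0,0,0.24]]
    - [[1,-1,-0.2],[0,0,0.24]]
    - [[1,-1,-0.2],[0,0,0.24]]
    - [[1,-1,-0.2],[0,0,0.24]]
    - [[1,-1,-0.2],[0,0,0.24]]
    - [[1,-1,-0.2],[0,0,0.23]]
  hand: 0

```text
time: 2.85
tool_pos: [541.4, 131.9, 168.6]
tcp_rot: [3.141, 0.0, -3.091]
contact_force: [-0.1, 0.2, -0.3]
grip_width: 45.8
finger_force: 0.0
```

Call:
play_rows:
  rows:
    - [[0.9,0,-0.5],[0,0,0]]
    - [[0,0,0],[0,0,0]]
    - [[0,0,0],[0,0,0]]

```text
time: 3.22
tool_pos: [566.7, 133.3, 153.8]
tcp_rot: [3.141, -0.001, -3.091]
contact_force: [0.2, 0.1, -0.0]
grip_width: 45.9
finger_force: 0.0
```

```bash
python3 - <<'E'
from h import *
np.set_printoptions(precision=2,suppress=True)
k=cam("wrist");save(k,"w1");o=get_obs();print(o["tool_pos"],o["tcp_rot"],o["grip_width"])
for d in pinpoint("guard_grip","wrist")[:2]:print(d["p"],d["at"],ray(k,d["at"],94))
E
```

```text
[566.71 133.45 154.1 ] [ 3.14 -0.   -3.09] 46.02390465787324
0.58 [230.6, 324.8] [571.97 133.87  94.  ]
```

View pics/w1.png

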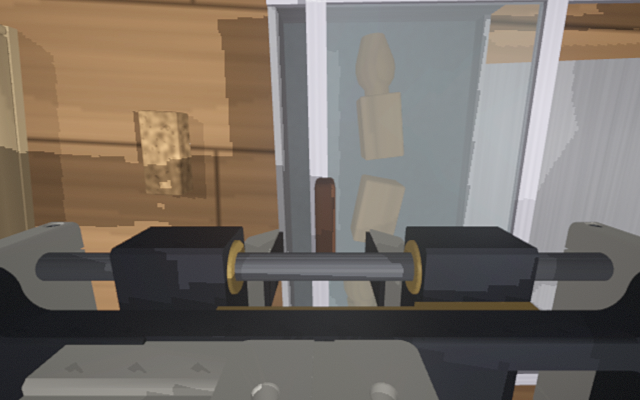

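Wrist view: the bar (325,215) sits centred between the jaws. I'll descend, grip it and open the guard.

Call:
play_rows:
  rows:
    - [[0,0,-0.9],[0,0,0]]
    - [[0,0,-0.95],[0,0,0]]
    - [[0,0,0],[0,0,0]]

```text
time: 3.7
tool_pos: [565.6, 133.3, 97.1]
tcp_rot: [-3.142, -0.004, -3.091]
contact_force: [0.8, 0.3, 0.1]
grip_width: 45.9
finger_force: 0.0
```

Call:
play_rows:
  rows:
    - [[0,0,0],[0,0,0]]
    - [[0,0,0],[0,0,0]]
    - [[0,0,0],[0,0,0]]
    - [[0,0,0],[0,0,0]]
  hand: -1

```text
time: 4.2
tool_pos: [567.7, 133.1, 98.9]
tcp_rot: [3.141, 0.001, -3.091]
contact_force: [0.2, -0.4, 3.2]
grip_width: 13.6
finger_force: 30.0
```

Call:
play_rows:
  rows:
    - [[-0.02,0.4,0],[0,0,0]]
    - [[-0.025,0.5,0],[0,0,0]]
    - [[-0.025,0.5,0],[0,0,0]]
    - [[-0.025,0.5,0],[0,0,0]]
    - [[-0.025,0.5,0],[0,0,0]]
    - [[-0.025,0.5,0],[0,0,0]]
    - [[-0.025,0.5,0],[0,0,0]]
    - [[-0.025,0.5,0],[0,0,0]]
    - [[-0.015,0.3,0],[0,0,0]]
    - [[0,0,0],[0,0,0]]

```text
time: 5.45
tool_pos: [559.8, 261.1, 98.9]
tcp_rot: [3.141, -0.001, -3.09]
contact_force: [-5.7, 1.0, 7.8]
grip_width: 13.8
finger_force: 30.0
```

Call:
play_rows:
  rows:
    - [[0,0.2,0],[0,0,0]]
    - [[0,0.15,0],[0,0,0]]
    - [[0,0,0],[0,0,0]]

```text
time: 5.82
tool_pos: [559.2, 271.2, 98.9]
tcp_rot: [3.141, -0.003, -3.09]
contact_force: [-7.7, 0.7, 9.3]
grip_width: 13.8
finger_force: 30.0
```

Call:
play_rows:
  rows:
    - [[-0.03,0.1,0],[0,0,0]]
    - [[-0.03,0.1,0],[0,0,0]]
    - [[0,0,0],[0,0,0]]

```text
time: 6.2
tool_pos: [559.1, 271.9, 98.8]
tcp_rot: [-3.134, -0.002, -3.091]
contact_force: [-2.7, -19.5, 9.6]
grip_width: 13.9
finger_force: 30.0
```

The guard hit its stop at tool y = 272, so shut is about y = 107. Next: release, rise and look from above the tray.

Call:
play_rows:
  rows:
    - [[0,-0.13,0],[0,0,0]]
    - [[0,0,0],[0,0,0]]
    - [[0,0,0],[0,0,0]]
  hand: 0

```text
time: 6.58
tool_pos: [559.1, 272.4, 98.0]
tcp_rot: [3.141, -0.0, -3.091]
contact_force: [0.0, 0.5, 0.1]
grip_width: 39.4
finger_force: 0.0
```

Call:
play_rows:
  rows:
    - [[0,0,1],[0,0,0]]
    - [[0,0,1],[0,0,0]]
    - [[0,-0.5,1],[0,0,0]]
    - [[0,-1,1],[0,0,0]]
    - [[-0.5,-1,1],[0,0,0]]
    - [[-1,-1,1],[0,0,0]]
    - [[-1,-0.5,0],[0,0,0]]
    - [[-1,0,0],[0,0,0]]
    - [[-0.3,0,0],[0,0,0]]
    - [[0,0,0],[0,0,0]]
    - [[0,0,0],[0,0,0]]
  hand: 0.3

```text
time: 7.95
tool_pos: [446.2, 151.9, 278.1]
tcp_rot: [3.141, 0.0, -3.091]
contact_force: [-0.3, -0.2, 0.1]
grip_width: 59.8
finger_force: 0.0
```

```bash
python3 - <<'E'
from h import *
np.set_printoptions(precision=2,suppress=True)
o=get_obs();print(o["tool_pos"],o["tcp_rot"],o["grip_width"],o["time"])
for n in("wrist","top"):
    k=cam(n);save(k,n+"2");print(n)
    for q,z in(("foot_a_grip",36),("foot_a_mid",36),("offcut",20),("tray_floor",20)):
        for d in pinpoint(q,n)[:4]:
            if d["p"]>.25: print(q,round(d["p"],2),np.array(d["at"]),ray(k,d["at"],z)[:2])
    for q,z in(("foot_a",36),("offcut",54)):
        for d in trace(q,n)[:4]:
            W=np.array([ray(k,p,z)[:2] for p in np.argwhere(d["mask"])],np.float32)
            print(q,round(d["p"],2),np.array(d["at"]),cv2.minAreaRect(W))
E
```

```text
[446.22 151.9  278.11] [ 3.14  0.   -3.09] 59.754626272998664 7.95
wrist
offcut 0.63 [261.6 337.8] [567.27 177.9 ]
tray_floor 0.63 [196.8 336.5] [470.78 170.18]
foot_a 0.79 [206.1 338.9] ((476.86480712890625, 172.14022827148438), (101.41620635986328, 33.270389556884766), 10.034404754638672)
foot_a 0.62 [301.8 327.4] ((621.4865112304688, 167.04092407226562), (14.630245208740234, 21.810752868652344), 2.8511714935302734)
offcut 0.66 [281.9 340.3] ((561.7310791015625, 178.36279296875), (34.667205810546875, 68.54318237304688), 84.95354461669922)
offcut 0.64 [188.5  53.2] ((481.09088134765625, -188.7425994873047), (143.7014923095703, 133.4801025390625), 84.11759185791016)
top
foot_a_grip 0.67 [152.1 227.1] [663.68 172.06]
foot_a_grip 0.66 [144. 220.] [681.48 188.02]
offcut 0.89 [198.4 223.6] [564.44 180.49]
offcut 0.74 [142.8 219.6] [688.29 193.22]
tray_floor 0.7 [241.4 418. ] [ 474.05 -242.54]
tray_floor 0.67 [232.1 221.3] [490.96 183.18]
tray_floor 0.62 [196.5 229.2] [568.71 168.39]
foot_a 0.84 [147.6 225. ] ((666.7935791015625, 179.11964416503906), (101.73231506347656, 38.819244384765625), 11.162605285644531)
foot_a 0.8 [226.3 219.8] ((508.66436767578125, 177.16575622558594), (32.13675308227539, 40.4818115234375), 1.669513463973999)
offcut 0.59 [195.6 224.2] ((567.0474243164062, 174.57017517089844), (41.35129165649414, 56.19465255737305), 83.00629425048828)
```

View pics/wrist2.png

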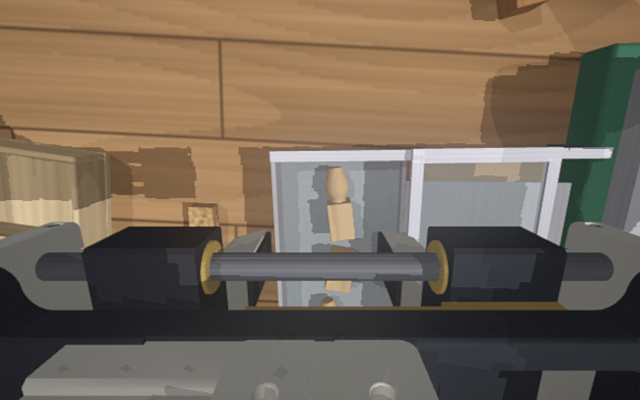

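The wrist view shows the near foot unobstructed, with its tip at (337,183) and block at (342,220). The offcut is behind the jaws at (340,270). I'll fit the foot's silhouette to get an exact pose.

```bash
cat >> h.py <<'E'
from scipy.optimize import minimize
def model(x,y,yaw,z0):
    B=[[a,b,c] for a in(-50,0) for b in(-16,16) for c in(0,32)]
    t=np.linspace(0,2*np.pi,16)
    T=[[a,r*np.cos(u),16+r*np.sin(u)] for a,r in((0,11),(14,16),(24,16),(45,10)) for u in t]
    M=R.from_euler("z",yaw).as_matrix()
    return [np.array(S)@M.T+[x,y,z0] for S in(B,T)]
def fitfoot(k,mask,guess,z0=20):
    m=mask.astype(np.uint8)*255; S=4
    M=cv2.resize(m,None,fx=S,fy=S,interpolation=cv2.INTER_LINEAR)>127
    def cost(v):
        I=np.zeros(M.shape,np.uint8)
        for P in model(*v,z0):
            px=np.array([proj(k,p)[::-1] for p in P],np.float32)
            cv2.fillConvexPoly(I,cv2.convexHull(((px+.5)*S).astype(np.int32)),1)
        I=I>0; return 1-(I&M).sum()/(I|M).sum()
    best=None
    for dy in(0,np.pi):
        g=np.array([guess[0],guess[1],guess[2]+dy])
        s=np.vstack([g,g+[12,0,0],g+[0,12,0],g+[0,0,.2]])
        r=minimize(cost,g,method="Nelder-Mead",options=dict(initial_simplex=s,maxiter=120,xatol=.2,fatol=1e-4))
        if best is None or r.fun<best.fun: best=r
    return best
E
python3 - <<'E'
from h import *
np.set_printoptions(precision=3,suppress=True)
print(get_obs()["joint_positions"])
k=cam("wrist");print(k["p"])
for d in trace("foot_a","wrist")[:1]:
    r=fitfoot(k,d["mask"],(475,172,np.pi+.17));x,y,w=r.x;print("a",r.x,r.fun,"grip",x-22*np.cos(w),y-22*np.sin(w))
k=cam("top")
for d in trace("foot_a","top")[:2]:
    c=ray(k,d["at"],36)
    r=fitfoot(k,d["mask"],(c[0],c[1],np.pi+.17));x,y,w=r.x;print("top",r.x,r.fun,"grip",x-22*np.cos(w),y-22*np.sin(w))
E
```

```text
[ 0.165  0.212  1.599  0.     1.331 -1.456]
[379.84  147.993 421.746]
a [471.93  171.359   3.303] 0.09255937432733008 grip 493.6434304962467 174.89968129157768
top [663.638 175.627   3.425] 0.07564559603512733 grip 684.7589512514852 181.78382704723776
top [527.892 181.21    6.473] 0.6420364002348402 grip 506.28659646691546 177.06124354093186
```

Call:
play_rows:
  rows:
    - [[0.75,0.4,-0.7],[0,0,0.4]]
    - [[0.72,0.35,-0.8],[0,0,0.4]]
    - [[0,0,-1],[0,0,0]]
    - [[0,0,-1],[0,0,0]]
    - [[0,0,-1],[0,0,0]]
    - [[0,0,0],[0,0,0]]
    - [[0,0,0],[0,0,0]]

```text
time: 9.72
tool_pos: [490.1, 174.3, 144.3]
tcp_rot: [3.141, 0.002, -2.98]
contact_force: [-0.3, 0.2, 0.7]
grip_width: 59.7
finger_force: 0.0
```

Down to z = 39 (3.5 units), then grip.

Call:
play_rows:
  rows:
    - [[0,0,-1],[0,0,0]]
    - [[0,0,-1],[0,0,0]]
    - [[0,0,-0.8],[0,0,0]]
    - [[0,0,-0.5],[0,0,0]]
    - [[0,0,-0.2],[0,0,0]]
    - [[0,0,0],[0,0,0]]
    - [[0,0,0],[0,0,0]]

```text
time: 10.6
tool_pos: [490.0, 174.3, 39.1]
tcp_rot: [3.141, 0.002, -2.98]
contact_force: [0.0, -0.6, -0.5]
grip_width: 60.1
finger_force: 0.0
```

Call:
play_rows:
  rows:
    - [[0,0,0],[0,0,0]]
    - [[0,0,0],[0,0,0]]
    - [[0,0,0],[0,0,0]]
    - [[0,0,0],[0,0,0]]
  hand: -1

```text
time: 11.1
tool_pos: [489.5, 174.2, 38.3]
tcp_rot: [3.141, 0.0, -2.98]
contact_force: [-0.1, -0.1, 2.4]
grip_width: 31.9
finger_force: 30.0
```

Call:
play_rows:
  rows:
    - [[0,0,0.4],[0,0,0]]
    - [[0,0,0.8],[0,0,0]]
    - [[0,0,1],[0,0,0]]
    - [[0,0,1],[0,0,0]]
    - [[0,0,1],[0,0,0]]
    - [[0,-0.4,1],[0,0,-0.5]]
    - [[0,-0.9,0.5],[0,0,-0.9]]
    - [[0,-1,0],[0,0,-0.9]]
    - [[0,-1,0],[0,0,-0.9]]
    - [[0,-1,0],[0,0,-0.9]]
    - [[0,-1,0],[0,0,-0.9]]
    - [[0,-1,0],[0,0,-0.9]]

```text
time: 12.6
tool_pos: [489.2, -15.8, 209.9]
tcp_rot: [3.141, 0.0, 2.475]
contact_force: [0.3, -0.8, -1.0]
grip_width: 32.0
finger_force: 30.0
```

Call:
play_rows:
  rows:
    - [[0,-1,0],[0,0,-0.9]]
    - [[0,-1,0],[0,0,-0.9]]
    - [[0,-1,0],[0,0,-0.9]]
    - [[0,-1,0],[0,0,-0.9]]
    - [[0,-1,0],[0,0,-0.9]]
    - [[0,-1,0],[0,0,-0.9]]
    - [[0,-1,0],[0,0,-0.9]]
    - [[-0.2,-0.8,0],[0,0,-0.9]]
    - [[-0.1,-0.3,0],[0,0,0]]
    - [[0,0,0],[0,0,0]]
    - [[0,0,0],[0,0,0]]

```text
time: 13.98
tool_pos: [480.5, -257.0, 209.4]
tcp_rot: [3.142, -0.0, 1.476]
contact_force: [-0.9, -0.4, 0.1]
grip_width: 31.5
finger_force: 30.0
```

```bash
python3 - <<'E'
from h import *
np.set_printoptions(precision=2,suppress=True)
o=get_obs();print(o["tool_pos"],o["tcp_rot"],o["grip_width"],o["time"])
for n in("wrist","scene"):
    k=cam(n);save(k,n+"3");print(n,k["p"])
    for q,z in(("tote_cell0",8),("foot_a_mid",220)):
        for d in pinpoint(q,n)[:3]: print(q,round(d["p"],2),np.array(d["at"]),ray(k,d["at"],z)[:2])
E
```

```text
[ 480.48 -256.95  209.4 ] [ 3.14 -0.    1.48] 31.520479776741862 13.975
wrist [ 486.18 -192.59  352.92]
tote_cell0 0.68 [173.6 430.3] [ 604.14 -254.38]
scene [1213.09  389.43  731.1 ]
tote_cell0 0.75 [195.6 216.6] [ 598.07 -262.1 ]
tote_cell0 0.66 [172.3 257.8] [ 481.86 -237.96]
foot_a_mid 0.73 [291.6 384.8] [808.71 235.4 ]
```

View pics/wrist3.png

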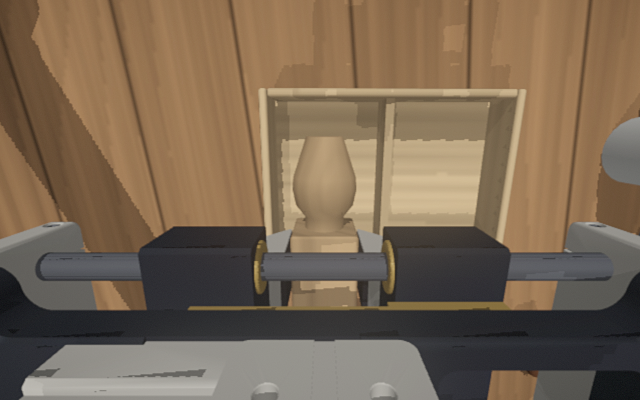

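The wrist view shows the foot held level with its tip up-image. The tote's back corners are at (92,262) and (92,525), and the divider is at (100,388).

```bash
python3 - <<'E'
from h import *
np.set_printoptions(precision=1,suppress=True)
k=cam("wrist")
P=[ray(k,p,60)[:2] for p in((91,260),(91,525),(100,388))];print(P)
d=P[1]-P[0];L=np.linalg.norm(d);u=d/L;v=np.array([-u[1],u[0]]);c=(P[0]+P[1])/2-85*v
print(L,np.arctan2(u[1],u[0]),"centre",c,"cells",c-60.5*u,c+60.5*u)
print("foot px->", [ray(k,p,210)[:2] for p in((184,294),(184,356),(137,326))])
E
```

```text
[array([ 430.7, -153.7]), array([ 674.1, -177.1]), array([ 547.9, -172.9])]
244.53199195435417 -0.09595997056865353 centre [ 544.3 -250. ] cells [ 484.  -244.2] [ 604.5 -255.8]
foot px-> [array([ 469.3, -217.5]), array([ 499.2, -220.4]), array([ 486.9, -196.8])]
```

Call:
play_rows:
  rows:
    - [[0,0,-0.8],[0,0,0]]
    - [[0,0,-1],[0,0,0]]
    - [[0,0,-1],[0,0,0]]
    - [[0,0,-1],[0,0,0]]
    - [[0,0,-0.8],[0,0,0]]
    - [[0,0,-0.5],[0,0,0]]
    - [[0,0,-0.4],[0,0,0]]
    - [[0,0,-0.3],[0,0,0]]
    - [[0,0,-0.2],[0,0,0]]
    - [[0,0,0],[0,0,0]]
    - [[0,0,0],[0,0,0]]

```text
time: 15.7
tool_pos: [480.7, -258.1, 29.7]
tcp_rot: [3.141, 0.0, 1.474]
contact_force: [0.3, 0.4, -0.5]
grip_width: 31.8
finger_force: 30.0
```

Call:
play_rows:
  rows:
    - [[0,0,-0.05],[0,0,0]]
    - [[0,0,-0.05],[0,0,0]]
    - [[0,0,0],[0,0,0]]
    - [[0,0,0],[0,0,0]]

```text
time: 16.2
tool_pos: [480.5, -257.9, 26.4]
tcp_rot: [3.141, 0.0, 1.474]
contact_force: [1.0, 0.5, 0.4]
grip_width: 31.7
finger_force: 30.0
```

Call:
play_rows:
  rows:
    - [[0,0,-0.03],[0,0,0]]
    - [[0,0,-0.02],[0,0,0]]
    - [[0,0,0],[0,0,0]]

```text
time: 16.58
tool_pos: [480.5, -258.0, 26.3]
tcp_rot: [3.141, 0.001, 1.474]
contact_force: [-3.7, 1.1, 14.6]
grip_width: 31.6
finger_force: 30.0
```

Call:
play_rows:
  rows:
    - [[0,0,0],[0,0,0]]
    - [[0,0,0],[0,0,0]]
    - [[0,0,0],[0,0,0]]
  hand: -0.04

```text
time: 16.95
tool_pos: [480.3, -257.8, 24.4]
tcp_rot: [-3.141, -0.0, 1.474]
contact_force: [0.3, 0.4, 0.4]
grip_width: 44.1
finger_force: 0.0
```

Call:
play_rows:
  rows:
    - [[0,0,0.6],[0,0,0]]
    - [[0,0,1],[0,0,0]]
    - [[0,0,1],[0,0,0]]
    - [[0,0,1],[0,0,0]]
    - [[0,0,1],[0,0,0]]
    - [[0,0,1],[0,0,0]]
    - [[0.4,1,1],[0,0,0.9]]
    - [[0.4,1,0.8],[0,0,0.95]]
    - [[0.4,1,0.8],[0,0,0.95]]
    - [[0.4,1,0.3],[0,0,0.95]]
    - [[0.4,1,0],[0,0,0.95]]
    - [[0.4,1,0],[0,0,0.95]]

```text
time: 18.45
tool_pos: [552.7, -76.8, 279.6]
tcp_rot: [3.142, -0.0, 2.267]
contact_force: [0.4, -0.1, -0.5]
grip_width: 44.2
finger_force: 0.0
```

Call:
play_rows:
  rows:
    - [[0.4,1,0],[0,0,0.95]]
    - [[0.4,1,0],[0,0,0.95]]
    - [[0.4,1,0],[0,0,0.95]]
    - [[0.4,1,0],[0,0,0.95]]
    - [[0.4,1,0],[0,0,0.95]]
    - [[0.4,1,0],[0,0,0.95]]
    - [[0.4,1,0],[0,0,0.95]]
    - [[0.1,0.8,0],[0,0,0.95]]
    - [[0,0,0],[0,0,0.2]]
    - [[0,0,0],[0,0,0]]
    - [[0,0,0],[0,0,0]]
  hand: 0.3

```text
time: 19.82
tool_pos: [639.4, 155.0, 279.8]
tcp_rot: [-3.141, -0.0, -2.934]
contact_force: [-0.6, 0.8, 0.5]
grip_width: 60.0
finger_force: 0.0
```

```bash
python3 - <<'E'
from h import *
np.set_printoptions(precision=3,suppress=True)
o=get_obs();print(o["tool_pos"],o["tcp_rot"],o["grip_width"],o["time"])
k=cam("wrist");save(k,"w4")
for d in trace("foot_b","wrist")[:2]:
    c=ray(k,d["at"],36);r=fitfoot(k,d["mask"],(c[0],c[1],np.pi+.17));x,y,w=r.x;print(d["p"],r.x,r.fun,"grip",x-22*np.cos(w),y-22*np.sin(w))
k=cam("top");save(k,"t4")
for d in trace("foot_b","top")[:3]:
    c=ray(k,d["at"],36); z=20 if c[1]>0 else 8; g=(c[0],c[1],np.pi+.17 if z==20 else 1.47)
    r=fitfoot(k,d["mask"],g,z);x,y,w=r.x;print("top",r.x,r.fun,"grip",x-22*np.cos(w),y-22*np.sin(w))
E
```

```text
[639.379 155.024 279.842] [-3.141 -0.    -2.934] 59.99762040681689 19.825
0.66 [663.641 175.639   3.409] 0.04655426537728724 grip 684.8593009502451 181.45028266515135
0.46 [421.165 449.214   6.522] 0.951862711855201 grip 399.7873166695071 444.01931323788205
top [ 481.93  -241.293    1.475] 0.06990606936416188 grip 479.82686878894975 -263.1917888266634
top [658.736 174.994   3.406] 0.31197506277599796 grip 679.9726601571699 180.73839949853738
```

View pics/w4.png

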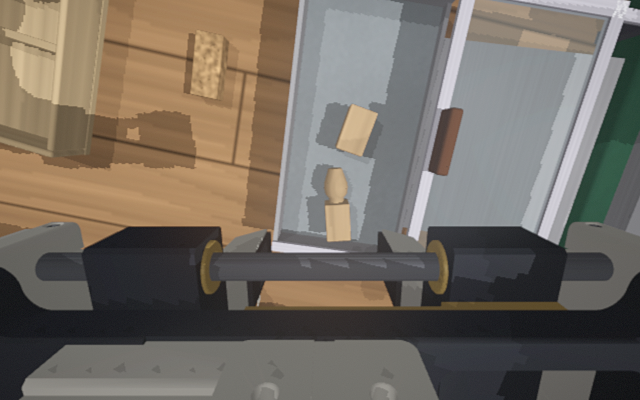

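The wrist and top fits agree on foot b: grip at (685,181), yaw 3.41. In the wrist view it lies at (337,205), clear of the offcut at (357,130). Foot a is lying in the near compartment.

Call:
play_rows:
  rows:
    - [[0.7,0.4,-0.7],[0,0,0.2]]
    - [[0.69,0.45,-0.8],[0,0,0.23]]
    - [[0,0,-1],[0,0,0]]
    - [[0,0,-1],[0,0,0]]
    - [[0,0,-1],[0,0,0]]
    - [[0,0,0],[0,0,0]]
    - [[0,0,0],[0,0,0]]

```text
time: 20.9
tool_pos: [681.8, 181.6, 146.2]
tcp_rot: [-3.141, 0.002, -2.871]
contact_force: [-0.6, 0.0, 0.0]
grip_width: 59.9
finger_force: 0.0
```

Call:
play_rows:
  rows:
    - [[0,0,-1],[0,0,0]]
    - [[0,0,-1],[0,0,0]]
    - [[0,0,-0.8],[0,0,0]]
    - [[0,0,-0.5],[0,0,0]]
    - [[0,0,-0.2],[0,0,0]]
    - [[0,0,0],[0,0,0]]
    - [[0,0,0],[0,0,0]]

```text
time: 21.78
tool_pos: [681.8, 181.8, 41.0]
tcp_rot: [-3.141, 0.002, -2.871]
contact_force: [0.1, -0.2, 0.0]
grip_width: 59.2
finger_force: 0.0
```

Call:
play_rows:
  rows:
    - [[0,0,0],[0,0,0]]
    - [[0,0,0],[0,0,0]]
    - [[0,0,0],[0,0,0]]
    - [[0,0,0],[0,0,0]]
  hand: -1

```text
time: 22.28
tool_pos: [681.1, 181.7, 39.9]
tcp_rot: [3.141, 0.0, -2.871]
contact_force: [-0.5, -0.3, 0.2]
grip_width: 31.9
finger_force: 30.0
```

Call:
play_rows:
  rows:
    - [[0,0,0.4],[0,0,0]]
    - [[0,0,0.8],[0,0,0]]
    - [[0,0,1],[0,0,0]]
    - [[0,0,1],[0,0,0]]
    - [[0,0,1],[0,0,0]]
    - [[0,-0.4,1],[0,0,-0.5]]
    - [[-0.2,-0.9,0.5],[0,0,-0.9]]
    - [[-0.2,-1,0],[0,0,-0.9]]
    - [[-0.2,-1,0],[0,0,-0.9]]
    - [[-0.2,-1,0],[0,0,-0.9]]
    - [[-0.2,-1,0],[0,0,-0.9]]
    - [[-0.2,-1,0],[0,0,-0.9]]

```text
time: 23.78
tool_pos: [644.8, -8.3, 211.6]
tcp_rot: [3.141, 0.001, 2.584]
contact_force: [0.4, 0.9, -1.1]
grip_width: 32.0
finger_force: 30.0
```

Call:
play_rows:
  rows:
    - [[-0.2,-1,0],[0,0,-0.9]]
    - [[-0.2,-1,0],[0,0,-0.9]]
    - [[-0.2,-1,0],[0,0,-0.9]]
    - [[-0.2,-1,0],[0,0,-0.9]]
    - [[-0.2,-1,0],[0,0,-0.9]]
    - [[-0.2,-1,0],[0,0,-0.9]]
    - [[-0.2,-1,0],[0,0,-0.9]]
    - [[-0.07,-1,0],[0,0,-0.9]]
    - [[0,-0.7,0],[0,0,-0.77]]
    - [[0,-0.07,0],[0,0,0]]
    - [[0,0,0],[0,0,0]]

```text
time: 25.15
tool_pos: [601.0, -269.8, 211.0]
tcp_rot: [3.141, -0.0, 1.478]
contact_force: [0.6, -0.7, -0.3]
grip_width: 31.9
finger_force: 30.0
```

```bash
python3 - <<'E'
from h import *
np.set_printoptions(precision=2,suppress=True)
o=get_obs();print(o["tool_pos"],o["tcp_rot"],o["grip_width"],o["time"])
k=cam("wrist");save(k,"w5")
E
```

```text
[ 601.03 -269.81  211.03] [ 3.14 -0.    1.48] 31.928059611979588 25.15
```

View pics/w5.png

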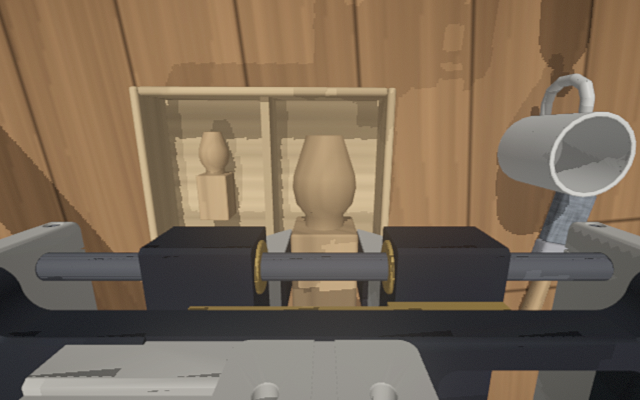

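Foot b is centred over the far compartment (inner walls at cols 272–378, foot at 326). Foot a lies flat in the near one, and the mug is clear.

Call:
play_rows:
  rows:
    - [[0,0,-0.8],[0,0,0]]
    - [[0,0,-1],[0,0,0]]
    - [[0,0,-1],[0,0,0]]
    - [[0,0,-1],[0,0,0]]
    - [[0,0,-0.8],[0,0,0]]
    - [[0,0,-0.5],[0,0,0]]
    - [[0,0,-0.4],[0,0,0]]
    - [[0,0,-0.3],[0,0,0]]
    - [[0,0,-0.2],[0,0,0]]
    - [[0,0,0],[0,0,0]]
    - [[0,0,0],[0,0,0]]

```text
time: 26.58
tool_pos: [601.3, -270.7, 31.3]
tcp_rot: [3.141, 0.0, 1.475]
contact_force: [0.3, -0.4, -0.6]
grip_width: 32.1
finger_force: 30.0
```

Call:
play_rows:
  rows:
    - [[0,0,-0.05],[0,0,0]]
    - [[0,0,-0.05],[0,0,0]]
    - [[0,0,0],[0,0,0]]
    - [[0,0,0],[0,0,0]]

```text
time: 27.08
tool_pos: [601.1, -270.5, 27.8]
tcp_rot: [3.141, 0.0, 1.475]
contact_force: [-0.3, -0.8, -0.4]
grip_width: 32.1
finger_force: 30.0
```

Call:
play_rows:
  rows:
    - [[0,0,-0.02],[0,0,0]]
    - [[0,0,-0.02],[0,0,0]]
    - [[0,0,0],[0,0,0]]

```text
time: 27.45
tool_pos: [601.1, -270.5, 27.8]
tcp_rot: [3.141, 0.0, 1.476]
contact_force: [-3.1, 1.8, 7.9]
grip_width: 31.9
finger_force: 30.0
```

Call:
play_rows:
  rows:
    - [[0,0,0],[0,0,0]]
    - [[0,0,0],[0,0,0]]
    - [[0,0,0],[0,0,0]]
  hand: -0.04

```text
time: 27.82
tool_pos: [600.9, -270.4, 26.2]
tcp_rot: [-3.141, -0.0, 1.476]
contact_force: [-1.1, 0.5, 0.2]
grip_width: 44.0
finger_force: 0.0
```

Call:
play_rows:
  rows:
    - [[0,0,0.6],[0,0,0]]
    - [[0,0,1],[0,0,0]]
    - [[0,0,1],[0,0,0]]
    - [[0,0,1],[0,0,0]]
    - [[0,0,1],[0,0,0]]
    - [[0,0.5,1],[0,0,0.5]]
    - [[-0.1,1,0.4],[0,0,0.9]]
    - [[-0.1,1,0],[0,0,0.9]]
    - [[-0.1,1,0],[0,0,0.9]]
    - [[-0.1,1,0],[0,0,0.9]]
    - [[-0.1,1,0],[0,0,0.9]]
    - [[-0.1,1,0],[0,0,0.9]]

```text
time: 29.32
tool_pos: [583.0, -74.5, 208.0]
tcp_rot: [3.141, 0.001, 2.303]
contact_force: [0.5, -0.6, 0.1]
grip_width: 44.1
finger_force: 0.0
```

Call:
play_rows:
  rows:
    - [[-0.1,1,0],[0,0,0.9]]
    - [[-0.1,1,0],[0,0,0.9]]
    - [[-0.1,1,0],[0,0,0.9]]
    - [[-0.1,1,0],[0,0,0.9]]
    - [[-0.1,1,0],[0,0,0.9]]
    - [[-0.1,1,0],[0,0,0.9]]
    - [[-0.1,1,0],[0,0,0.9]]
    - [[-0.1,1,0],[0,0,0.1]]
    - [[0,1,0],[0,0,0]]
    - [[0,1,0],[0,0,0]]
    - [[0,1,0],[0,0,0]]
    - [[0,0.57,0],[0,0,0]]

```text
time: 30.82
tool_pos: [558.9, 273.0, 207.7]
tcp_rot: [3.141, 0.001, -3.089]
contact_force: [0.7, 0.5, -0.7]
grip_width: 43.9
finger_force: 0.0
```

Call:
play_rows:
  rows:
    - [[0,0,0],[0,0,0]]
    - [[0,0,0],[0,0,0]]

```text
time: 31.08
tool_pos: [559.1, 270.7, 206.7]
tcp_rot: [-3.141, 0.0, -3.091]
contact_force: [0.2, 0.0, -0.2]
grip_width: 44.0
finger_force: 0.0
```

```bash
python3 - <<'E'
from h import *
np.set_printoptions(precision=3,suppress=True)
k=cam("top");save(k,"t6")
for d in trace("foot_b","top")[:3]:
    c=ray(k,d["at"],24);r=fitfoot(k,d["mask"],(c[0],c[1],1.47),8);print(d["p"],r.x,r.fun)
E
```

```text
0.83 [ 601.714 -253.538    1.487] 0.07237245121204161
0.7 [ 481.495 -241.963    1.469] 0.06898362951939074
```

View pics/t6.png

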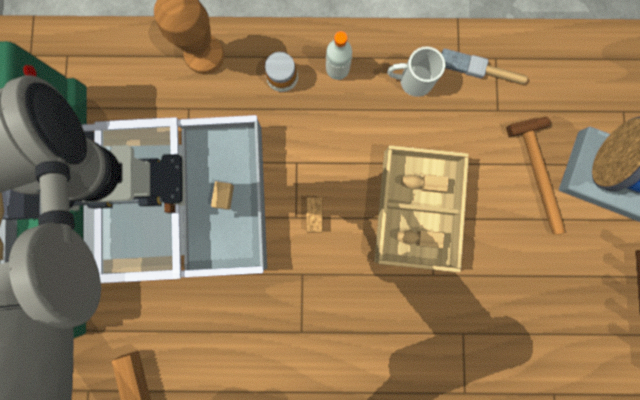

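Both feet lie centred in their compartments, at (183,425) and (238,420), and only the offcut (195,221) is left in the tray. Next I'll grip the bar and shut the guard.

Call:
play_rows:
  rows:
    - [[0,0.05,-1],[0,0,0]]
    - [[0,0,-1],[0,0,0]]
    - [[0,0,-0.9],[0,0,0]]
    - [[0,0,-0.5],[0,0,0]]
    - [[0,0,-0.23],[0,0,0]]
    - [[0,0,0],[0,0,0]]
    - [[0,0,0],[0,0,0]]

```text
time: 32.05
tool_pos: [559.6, 273.3, 98.7]
tcp_rot: [3.141, 0.002, -3.09]
contact_force: [-0.0, -0.1, -0.3]
grip_width: 43.9
finger_force: 0.0
```

Call:
play_rows:
  rows:
    - [[0,0,0],[0,0,0]]
    - [[0,0,0],[0,0,0]]
    - [[0,0,0],[0,0,0]]
    - [[0,0,0],[0,0,0]]
  hand: -1

```text
time: 32.55
tool_pos: [559.1, 271.8, 97.7]
tcp_rot: [-3.139, -0.0, -3.09]
contact_force: [-0.1, -5.3, 3.3]
grip_width: 13.9
finger_force: 30.0
```

Call:
play_rows:
  rows:
    - [[0.02,-0.3,0],[0,0,0]]
    - [[0.025,-0.5,0],[0,0,0]]
    - [[0.025,-0.5,0],[0,0,0]]
    - [[0.025,-0.5,0],[0,0,0]]
    - [[0.025,-0.5,0],[0,0,0]]
    - [[0.025,-0.5,0],[0,0,0]]
    - [[0.025,-0.5,0],[0,0,0]]
    - [[0.025,-0.5,0],[0,0,0]]
    - [[0.025,-0.5,0],[0,0,0]]
    - [[0.025,-0.5,0],[0,0,0]]
    - [[0.025,-0.4,0],[0,0,0]]
    - [[0,0,0],[0,0,0]]

```text
time: 34.05
tool_pos: [568.7, 115.2, 97.8]
tcp_rot: [-3.141, 0.003, -3.092]
contact_force: [7.8, -0.3, -4.3]
grip_width: 13.8
finger_force: 30.0
```

Shut is expected at about y = 107.

Call:
play_rows:
  rows:
    - [[-0.05,-0.15,0],[0,0,0]]
    - [[0,-0.15,0],[0,0,0]]
    - [[0,-0.1,0],[0,0,0]]
    - [[0,0,0],[0,0,0]]

```text
time: 34.55
tool_pos: [569.1, 107.0, 97.8]
tcp_rot: [3.137, 0.009, -3.091]
contact_force: [16.6, 13.7, -11.3]
grip_width: 13.7
finger_force: 30.0
```

The guard is at its stop, as predicted. Release and rise.

Call:
play_rows:
  rows:
    - [[0,0,0],[0,0,0]]
    - [[0,0,0],[0,0,0]]
    - [[0,0.1,0],[0,0,0]]
    - [[0,0,0],[0,0,0]]
  hand: 0

```text
time: 35.05
tool_pos: [565.4, 108.1, 97.7]
tcp_rot: [3.142, -0.0, -3.09]
contact_force: [-0.2, -1.0, 0.3]
grip_width: 44.8
finger_force: 0.0
```

Call:
play_rows:
  rows:
    - [[0,0,0.6],[0,0,0]]
    - [[0,0,1],[0,0,0]]
    - [[0,0,1],[0,0,0]]
    - [[0,0,1],[0,0,0]]
    - [[-1,0,0.8],[0,0,0]]
    - [[-1,0,0],[0,0,0]]
    - [[-1,0,0],[0,0,0]]
    - [[-1,0,0],[0,0,0]]
    - [[0,0,0],[0,0,0]]
    - [[0,0,0],[0,0,0]]

```text
time: 36.3
tool_pos: [446.3, 108.1, 230.0]
tcp_rot: [3.142, 0.001, -3.09]
contact_force: [0.1, -0.9, -0.6]
grip_width: 45.8
finger_force: 0.0
```

```bash
python3 - <<'E'
from h import *
np.set_printoptions(precision=2,suppress=True)
for n in("wrist","top"):
    k=cam(n);save(k,n+"7")
    for q,z in(("guard_grip",94),("tote",0),("sanding_block",0)):
        for d in pinpoint(q,n)[:1]:print(n,q,d["p"],ray(k,d["at"],z)[:2])
E
```

```text
wrist guard_grip 0.69 [570.8 103.9]
top guard_grip 0.63 [569.36 107.33]
top tote 0.97 [ 532.2  -240.58]
top sanding_block 0.69 [538.12 -15.14]
```

View pics/top7.png

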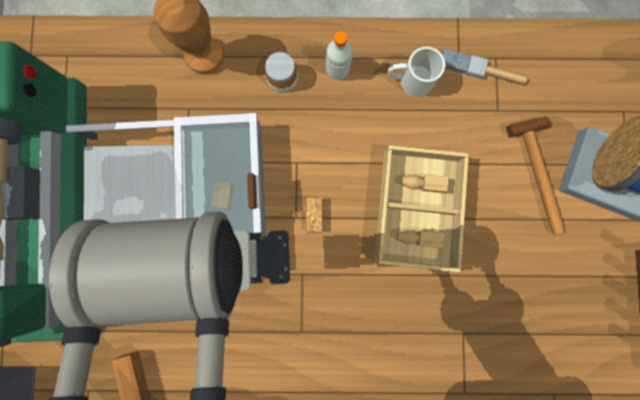

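The guard is shut, with the bar at (191,252) flush with the tray's front edge. Both feet are in the tote, the offcut is in the tray and the arm is clear.

```bash
python3 -c "
from plant import bot
print(bot.close_job())"
```

```text
the job is handed in; nothing more can be done
None
```

The job is handed in after about 36 s of robot time; no verdict came back. The last camera views and force readings show one foot flat in each tote compartment, the guard against its shut stop, the offcut in the tray, and the tote and sanding block apparently where they were.

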